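Seat the soap saucer in the basin's soap corner

TASK

The rinsed steel soap saucer is draining on the mat beside the basin. Set it back in the rear left corner of the basin's ledge with its pouring apron out over the bowl, and push it fully home so that its back end lies flush along the back upstand and its long side flush along the left upstand. Set it down without dropping it on the porcelain, and leave the other things where they are.

Things in the scene. Friction and masses are not known exactly. Their poses are not given: they have to be found in the camera images.
- saucer: Steel soap saucer: body 100 long (x) x 66 wide (y) x 22 high, about 0.18 kg. Origin: centre of the body's underside, also the balance point within 3 mm; z up. Outer walls upright. Inside, its sides slope from the rim to a floor 12 above the underside, so a wall cannot be pinched: grip it across the 66 width, low on the long outer sides. +x is the walled back end, -x the open pouring end.
- saucer_apron (a point): Tip of the saucer's pouring apron, at (-66, 0, 4) in the saucer's frame: a 52 wide, 3 thick steel tongue that slopes down out of the open -x end and reaches 16 beyond the body.
- saucer_corner (a point): Lower outer corner of the saucer where the back end meets the long +y side: (50, 33, 0) in the saucer's frame, same axes.
- mat: Grey rubber draining mat fixed on the counter right of the basin, 250 x 250, its surface 5 above the counter; the saucer starts lying flat on it. Origin: centre of its underside.
- basin: White porcelain basin fixed on the counter, 400 deep (x, away from the robot) x 440 wide (y, to the left), rim 90 high. Origin: centre of its underside, at counter height. Flat rear ledge: x 91 to 186, y -220 to 206, 90 above the counter. Bowl opening: x -165 to 91, y -186 to 186. A steel tap stands on the ledge at (140, -145), 225 above the counter, reaching 130 towards the robot.
- soap_corner (a point): Inner rear left corner of the ledge, at ledge height: (186, 206, 90) in the basin's frame, axes of the basin. Here meet the inner faces of two porcelain upstands, 14 thick and 30 higher than the ledge: the back one (facing -x) runs along the whole back edge, the left one (facing -y) along the whole left edge of the basin.
- toothbrush_holder: Bystander: round white ceramic toothbrush holder with two toothbrushes in it, diameter 68, body 100 high (brush heads reach 180). Origin: centre of its underside. Stands on the basin ledge.
- hair_clip: Bystander: red plastic hair clip lying flat, 75 x 18, 20 high. Origin: centre of its underside. Lies on the basin ledge, between the soap corner and the toothbrush holder, 150 or more from the left upstand.
- jar: Bystander: round glass jar with a steel screw cap, diameter 72, 75 high. Origin: centre of its underside. Stands on the counter left of the basin, at the front.
- brush_stand: Bystander: black plastic shaving brush stand: round foot of diameter 84 with a post, fork and hanging brush, 141 high. Origin: centre of its underside. Stands on the counter right of the draining mat.
- nail_brush: Bystander: nail brush, wooden back over white bristles, 90 x 42, 47 high. Origin: centre of its underside. Lies on the counter behind the draining mat.
- pump_bottle: Bystander: white pump bottle, diameter 66, 192 high, nozzle reaching 40 from its axis. Origin: centre of its underside. Stands on the counter left of the basin.
- tumbler: Bystander: glass tumbler, rim diameter 72, 95 high. Origin: centre of its underside. Stands on the counter left of the basin.
Not all that is in view belongs to the job. Of the things that look like the saucer, the largest one is meant.

How it is judged:
By the outcome, as a careful person would: the job done as asked, in the order asked, and still so for the second after the job is handed in, with the robot touching nothing.
It also fails if it takes over 56 s, if anything falls off the work surface, if the arm or the gripper's body presses on something with over 40 N, if the wrist force passes 120 N, or if a joint passes its speed limit or range.

ROBOT

A 6-joint arm with a two-finger parallel gripper is mounted at the origin on the work surface. World frame = base frame: x ahead of the robot, y to its left, z up, the work surface at z = 0. Lengths are in m, angles in degrees, forces in N, time in s.
With the tool pointing down it reaches from about 0.3 to 0.775 m from the base axis. Payload 14.6 kg.
Tool frame: the origin (TCP) lies midway between the tips of the shut fingers; the grasp point (between the pads) lies 19 mm behind it; z points along the fingers, y is the line along which they close (so a half turn about z gives the same grasp; the last joint's range is limited). The gripper opens to 94 mm and grips with 3 to 60 N. Pads are 16 mm wide; open, the fingers measure 119 mm over their backs; the gripper's body (75 mm by 177 mm) begins 78 mm behind the grasp point.
Start: joints at [63.335, 17.183, 87.147, -0, 75.671, -3.816], TCP at [0.214, 0.507, 0.166] pointing down, gripper open.
Joint ranges: [-173.82, 173.82], [-45.26, 126.66], [13.44, 144.39], [-59.66, 239.66], [0, 175.72], [-146.38, 146.38]. Speed limits (degrees/s): [127.2, 127.2, 147.25, 180, 180, 180].

INTERFACE

Orientations are given as [roll, pitch, yaw] about the fixed x, y, z axes, in that order (R = Rz(yaw) Ry(pitch) Rx(roll)).
In Python, from cell import observe, camera, calibration, close_job gives the robot as it stands. The module is installed in compiled form; this text tells all that it offers.
- The arm moves only by the tool apply_moves, never from a script. Its argument "increments" is a list of rows, each a list of 3 entries, a list of its own where there are three numbers: the shift along the tool's x, y, z in units of 3 cm (1.0 is 3 cm), then the turn, a rotation vector about the tool's x, y, z in units of 6 degrees (1.0 is 6 degrees), then the opening, from 0 (shut) to 1 (fully open). A call has 1 to 12 rows; each row shifts and turns the commanded pose from where the row before left it, along the tool's axes as they then stand; what a row does not reach is not made up. A row lasts 1/10 s, in which the tool goes at most 50 mm and 8.59 degrees, less where a joint would pass 70% of its speed; a pose out of reach is approached as far as the arm can. A call with a number of a shift or a turn outside -1 to 1 is refused whole. A call with a gripper value outside its range is refused whole. The fingers move at their own pace and stop on an object; "newtons" is the grip in N (left out, the last holds). Time passes only in rows, so rows that do not move let the fingers close. It gives the time, the measured TCP pose, the force, the opening and the grip force at its end, in the units of the state.
- observe(): the state, without advancing time (a new reading comes with each control period).
- camera(name): name is "side" or "top"; returns the picture (420x560x3 uint8, red, green, blue); there is no depth.
- calibration(name): a dict with "fx", "fy", "cx", "cy" (pixels), "R" (3x3) and "t" (3): a world point X has camera coordinates R X + t. Camera axes: x right, y down, z forward; pixel columns grow to the right and rows downward; lengths in m; the calibration is good to about 2 mm. A picture is of the moment at which its call begins. calibration takes no time and is no camera call.
- close_job(): hands the job in; it is judged then, once.
The state is a dict: "t": time; "joint_positions": joint angles; "qd": joint speeds; "effort": joint torques, N m; "ee_pos": TCP position; "tcp_rot": TCP orientation; "contact_force": force on the tool from outside, world axes, zero at the start; "moment": the same for the moment, N m; "width": finger opening in m; "grasp_force": force on a finger pad.
Only numpy, scipy, OpenCV 4.12 (cv2) and the standard library are available. Lean on these libraries where they do the work, as an engineer would, in place of code of your own. Each camera call takes 0.05 s, during which the arm holds its last target. There are 200 camera calls.

## Working session

There is one attempt and no reset: what is moved stays moved. The work goes in short steps, Python scripts to look and compute and a tool call to move; the robot and the scene stay as the last step left them, time stands still between calls to the robot, and variables do not carry over. Pictures are saved under pics/ and viewed, at most 10 in all, crops included, and the job is handed in when it is done.

Besides the shell and the picture viewer there is one more tool, called after "Request:" as a command line: name --argument value ..., lists and objects as JSON in quotes. apply_moves: Moves the arm, as the interface text tells. Its arguments: {"type":"object","properties":{"increments":{"type":"array","items":{"type":"array"}},"newtons":{"type":"number"}},"required":["increments"]}

```bash
mkdir -p pics; ls; python3 - <<'E'
from cell import *
import cv2,json
s=observe();print(s)
for n in("top","side"):
    c=calibration(n);print(n,c)
    cv2.imwrite(f"pics/{n}0.png",camera(n)[:,:,::-1])
E
```

```text
pics
{'t': 0.0, 'joint_positions': array([ 6.33348744e+01,  1.72175076e+01,  8.71792661e+01,  6.66957641e-04,
        7.56709459e+01, -3.81434293e+00]), 'qd': array([-0.07348194, -0.11387111,  0.02122499,  0.06806828, -0.10303318,
       -0.06254768]), 'effort': array([ 7.22408895e-04, -5.31803513e+01, -3.52744102e+01,  7.08603440e-02,
        2.43866531e-02, -4.72552301e-05]), 'ee_pos': array([0.21343133, 0.50656832, 0.16547601]), 'tcp_rot': array([-1.79932473e+02, -5.14953548e-03,  1.57149049e+02]), 'contact_force': array([-0.980097  , -0.38106062, -0.39828332]), 'moment': array([ 0.03820926, -0.01955262, -0.01293153]), 'grasp_force': 0.0, 'width': 0.0938951318278047}
top {'fx': 429.13257657512577, 'fy': 429.13257657512577, 'cx': 284.0244464661468, 'cy': 212.44824535762214, 'R': array([[-0.00539821, -0.99994698,  0.00876915],
       [-0.98038236,  0.00356434, -0.19707289],
       [ 0.19703118, -0.00966096, -0.98034962]]), 't': array([-0.01600971,  0.50435298,  1.21674054])}
side {'fx': 496.209796677771, 'fy': 496.209796677771, 'cx': 274.9522531409013, 'cy': 213.06241282395172, 'R': array([[ 0.977936  , -0.20846136, -0.01360268],
       [-0.15147853, -0.66276469, -0.73334659],
       [ 0.14385905,  0.71922655, -0.67971887]]), 't': array([-0.48975724,  0.11122771,  1.75525625])}
```

View pics/top0.png

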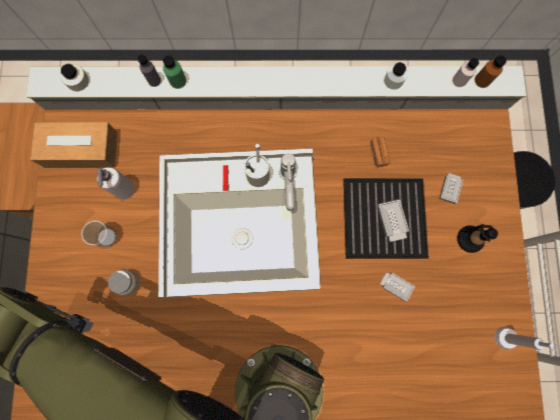

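View pics/side0.png

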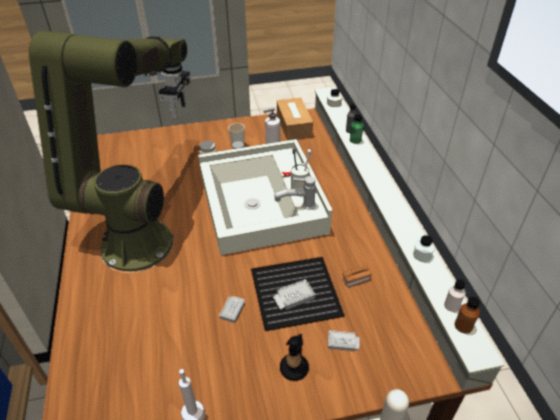

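The top view has +x up and +y left. The saucer lies on the mat near (393,220), with smaller look-alikes at (397,287) and (452,188). The soap corner is near (168,160). I'll enlarge the crops next.

```bash
cat > h.py <<'E'
import numpy as np,cv2
from cell import *
def ray(n,u,v,z):
    c=calibration(n);R=np.array(c["R"]);t=np.array(c["t"])
    d=R.T@np.array([(u-c["cx"])/c["fx"],(v-c["cy"])/c["fy"],1]);o=-R.T@t
    return o+d*(z-o[2])/d[2]
def pix(n,X):
    c=calibration(n);p=np.array(c["R"])@np.array(X)+np.array(c["t"])
    return np.array([c["cx"]+c["fx"]*p[0]/p[2],c["cy"]+c["fy"]*p[1]/p[2]])
def crop(im,x,y,w,h,k): return cv2.resize(im[y:y+h,x:x+w],None,fx=k,fy=k,interpolation=cv2.INTER_CUBIC)
E
python3 - <<'E'
from h import *
t=cv2.imread("pics/top0.png");s=cv2.imread("pics/side0.png")
a=crop(t,365,190,60,60,6);b=crop(s,260,270,66,60,6)
cv2.imwrite("pics/c1.png",np.hstack([a,b]))
cv2.imwrite("pics/c2.png",crop(t,150,140,180,165,3.5))
E
```

```text
(no output)
```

View pics/c1.png

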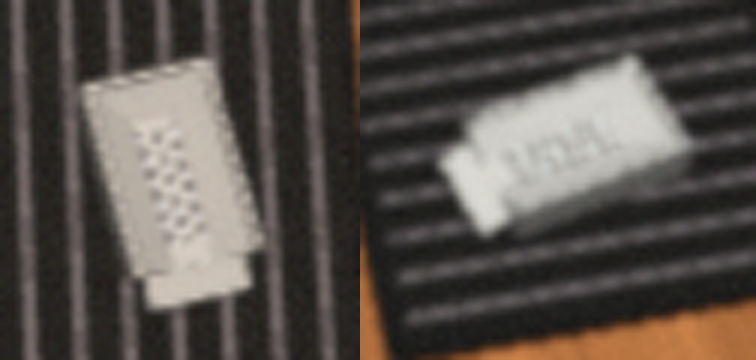

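View pics/c2.png

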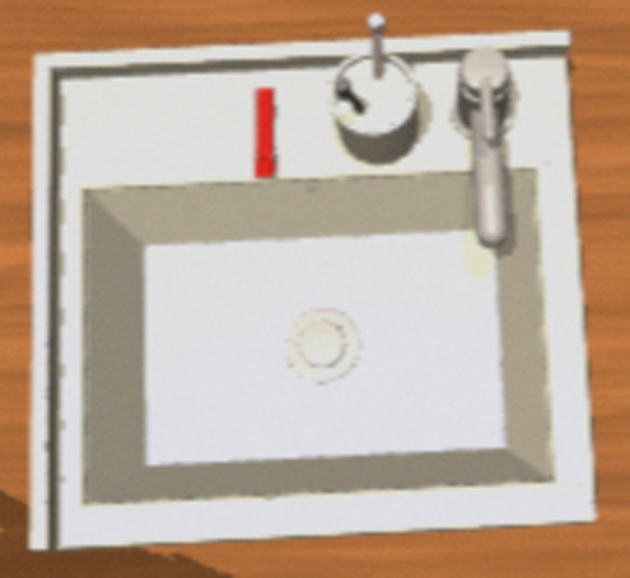

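The saucer's apron points toward the robot. Its rim corners in the crop are (84,88), (212,58), (262,245) and (135,278). The basin's upstand and bowl corners are clear too. I'll fit poses from these corners.

```bash
cat >> h.py <<'E'
def fit2(M,W):  # rigid 2D model->world
    M=np.array(M,float);W=np.array(W)[:,:2];m,w=M.mean(0),W.mean(0)
    U,S,Vt=np.linalg.svd((M-m).T@(W-w));R=Vt.T@np.diag([1,np.linalg.det(Vt.T@U.T)])@U.T
    t=w-R@m;r=(M@R.T+t-W)*1000
    return t,R,np.degrees(np.arctan2(R[1,0],R[0,0])),r
E
python3 - <<'E'
from h import *
np.set_printoptions(precision=4,suppress=True)
f=lambda p,x0,y0,k:(x0+(p[0]+.5)/k-.5,y0+(p[1]+.5)/k-.5)
P=[(84,88),(212,58),(262,245),(135,278)]
W=[ray("top",*f(p,365,190,6),.027) for p in P]
t,R,y,r=fit2([(.05,.033),(.05,-.033),(-.05,-.033),(-.05,.033)],W);print("saucer top",t,y);print(r)
# side: rim corners back-far, back-near
P=[(630-360,55),(693-360,145),(463-360,130)]
print("side", [ray("side",*f(p,260,270,6),.027)[:2] for p in P], [ (R@np.array(m)+t) for m in [(.05,.033),(.05,-.033),(-.05,.033)]])
B=[((33,55),.12,(.2,.22)),((30,550),.12,(-.2,.22)),((570,32),.12,(.2,-.22)),((595,520),.09,(-.2,-.22)),((84,188),.09,(.091,.186)),((537,168),.09,(.091,-.186)),((553,482),.09,(-.165,-.186)),((84,503),.09,(-.165,.186))]
t,R,y,r=fit2([b[2] for b in B],[ray("top",*f(b[0],150,140,3.5),b[1]) for b in B]);print("basin",t,y);print(r)
for m,z in [((.186,.206),.09),((.2,.22),.12),((.2,-.22),.12),((-.2,.22),.12),((-.2,-.22),.09)]:
    X=np.r_[R@np.array(m)+t,z];print(m,X,pix("side",X))
s=cv2.imread("pics/side0.png")
cv2.imwrite("pics/c3.png",crop(s,190,130,150,130,4))
# holder position etc
E
```

```text
saucer top [ 0.4927 -0.3476] 12.347934228490061
[[ 1.3234  0.1164]
 [ 0.132   1.2556]
 [-1.8348 -0.7682]
 [ 0.3793 -0.6038]]
side [array([ 0.5341, -0.3029]), array([ 0.5509, -0.3685]), array([ 0.436 , -0.3327])] [array([ 0.5345, -0.3046]), array([ 0.5486, -0.3691]), array([ 0.4368, -0.326 ])]
basin [0.4699 0.1101] 2.45051587679865
[[ 2.4497  0.0855]
 [-0.7894  1.2421]
 [ 2.5163 -0.7252]
 [-3.004  -3.1544]
 [-0.6187  0.3967]
 [-0.5237  1.522 ]
 [ 0.6622 -0.3677]
 [-0.6924  1.0012]]
(0.186, 0.206) [0.6469 0.3238 0.09  ] [293.1659 147.3805]
(0.2, 0.22) [0.6603 0.3384 0.12  ] [295.6166 138.8103]
(0.2, -0.22) [ 0.6791 -0.1012  0.12  ] [331.5748 209.3862]
(-0.2, 0.22) [0.2607 0.3213 0.12  ] [197.4252 154.5036]
(-0.2, -0.22) [ 0.2795 -0.1183  0.09  ] [216.8786 237.5198]
```

View pics/c3.png

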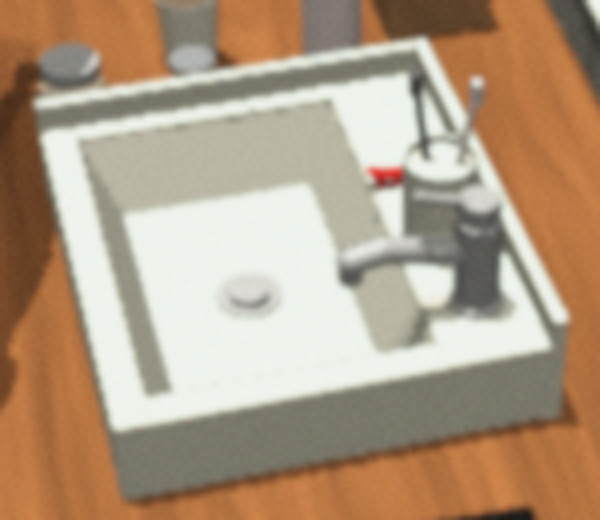

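The side view confirms the basin: its rear-left top corner is predicted at (295.6,138.8) and seen at (296.5,139.5). The saucer's back corners agree within about 2 mm. The brush heads sit at side pixels (294,150) and (309,151). Next I'll lift and turn to yaw 192.

Request:
apply_moves --increments '[[[0,0,-0.9],[0,0,-0.98],1],[[0,0,-0.9],[0,0,-0.98],1],[[0,0,-0.9],[0,0,-0.98],1],[[0,0,-0.9],[0,0,-0.98],1],[[0,0,-0.9],[0,0,-0.98],1],[[0,0,-0.9],[0,0,-0.97],1]]'

```text
t: 0.7
ee_pos: [0.2135, 0.5066, 0.3289]
tcp_rot: [-180.0, -0.0, -167.4]
contact_force: [-0.3, -0.5, 0.0]
width: 0.094
grasp_force: 0.0
```

```bash
cat >> h.py <<'E'
from scipy.spatial.transform import Rotation as Ro
def go(X,yaw):
    s=observe();R=Ro.from_euler("xyz",s["tcp_rot"],degrees=True);G=Ro.from_euler("xyz",[180,0,yaw],degrees=True)
    print("t",round(s["t"],2),"pos",s["ee_pos"].round(4),"rot",s["tcp_rot"].round(2),"F",s["contact_force"].round(1),"w",round(s["width"],4),"g",round(s["grasp_force"],1))
    print("shift/units now-axes",(R.inv().apply(np.array(X)-s["ee_pos"])/.03).round(2),"goal-axes",(G.inv().apply(np.array(X)-s["ee_pos"])/.03).round(2),"turn",((R.inv()*G).as_rotvec(degrees=True)/6).round(2))
E
python3 - <<'E'
from h import *
f=lambda p,x0,y0,k:(x0+(p[0]+.5)/k-.5,y0+(p[1]+.5)/k-.5)
print("holder",ray("top",*f((375,95),150,140,3.5),.19),"brush",ray("top",*f((376,20),150,140,3.5),.27),ray("side",309,151,.27),ray("side",294,150,.27))
print("clip",ray("top",*f((264,88),150,140,3.5),.11),"bottle top",ray("top",105,175,.19))
go([.4927,-.3476,.12],192.35)
E
```

```text
holder [0.60109282 0.05530634 0.19      ] brush [0.63195542 0.05053535 0.27      ] [0.63288452 0.04421067 0.27      ] [0.58440065 0.06149031 0.27      ]
clip [0.63246125 0.15080561 0.11      ] bottle top [0.57940935 0.45822245 0.19      ]
t 0.7 pos [0.2135 0.5066 0.3289] rot [-1.7997e+02 -2.0000e-02 -1.6739e+02] F [-0.3 -0.5  0. ] w 0.094 g 0.0
shift/units now-axes [ -2.87 -29.82   6.98] goal-axes [ -3.   -29.81   6.96] turn [-0.   -0.    0.04]
```

Request:
apply_moves --increments '[[[-0.1,-0.97,0],[0,0,0],1],[[-0.1,-1,0],[0,0,0],1],[[-0.1,-1,0],[0,0,0],1],[[-0.1,-1,0],[0,0,0],1],[[-0.1,-1,0],[0,0,0],1],[[-0.1,-1,0],[0,0,0],1],[[-0.1,-1,0],[0,0,0],1],[[-0.1,-1,0],[0,0,0],1],[[-0.1,-1,0],[0,0,0],1],[[-0.1,-1,0],[0,0,0],1],[[-0.1,-1,0],[0,0,0],1],[[-0.1,-1,0],[0,0,0],1]]'

```text
t: 1.9
ee_pos: [0.3257, 0.1626, 0.3279]
tcp_rot: [-180.0, -0.0, -167.6]
contact_force: [-0.3, -0.6, 0.1]
width: 0.0942
grasp_force: 0.0
```

Request:
apply_moves --increments '[[[-0.1,-1,0],[0,0,0],1],[[-0.1,-1,0],[0,0,0],1],[[-0.1,-1,0],[0,0,0],1],[[-0.1,-1,0],[0,0,0],1],[[-0.1,-1,0],[0,0,0],1],[[-0.1,-1,0],[0,0,0],1],[[-0.1,-1,0],[0,0,0],1],[[-0.1,-1,0],[0,0,0],1],[[-0.1,-1,0],[0,0,0],1],[[-0.1,-1,0],[0,0,0],1],[[-0.1,-1,0],[0,0,0],1],[[-0.1,-1,0],[0,0,0],1]]'

```text
t: 3.1
ee_pos: [0.4381, -0.1814, 0.3278]
tcp_rot: [180.0, -0.0, -167.6]
contact_force: [1.1, 0.2, 0.2]
width: 0.0944
grasp_force: 0.0
```

```bash
python3 -c "
from h import *
go([.4927,-.3476,.009],192.35)"
```

```text
t 3.1 pos [ 0.4381 -0.1814  0.3278] rot [ 1.7998e+02 -2.0000e-02 -1.6764e+02] F [1.1 0.2 0.2] w 0.0944 g 0.0
shift/units now-axes [-0.6  -5.8  10.62] goal-axes [-0.59 -5.8  10.63] turn [ 0. -0.  0.]
```

Request:
apply_moves --increments '[[[-0.1,-1,0],[0,0,0],1],[[-0.1,-1,0],[0,0,0],1],[[-0.1,-1,0.6],[0,0,0],1],[[-0.1,-1,1],[0,0,0],1],[[-0.1,-1,1],[0,0,0],1],[[-0.1,-0.7,1],[0,0,0],1],[[0,0,1],[0,0,0],1],[[0,0,1],[0,0,0],1],[[0,0,1],[0,0,0],1],[[0,0,1],[0,0,0],1],[[0,0,1],[0,0,0],1],[[0,0,0.4],[0,0,0],1]]'

```text
t: 4.3
ee_pos: [0.491, -0.3424, 0.055]
tcp_rot: [179.8, -0.2, -167.6]
contact_force: [0.3, 0.1, -1.2]
width: 0.0939
grasp_force: 0.0
```

```bash
python3 -c "
from h import *
cv2.imwrite('pics/s1.png',crop(camera('side')[:,:,::-1],245,225,110,105,5))
go([.4927,-.3476,.009],192.35)"
```

```text
t 4.35 pos [ 0.4909 -0.3423  0.0545] rot [ 179.78   -0.18 -167.63] F [-0.1  0.4 -1.4] w 0.094 g 0.0
shift/units now-axes [-0.03 -0.19  1.52] goal-axes [-0.02 -0.19  1.52] turn [ 0.04 -0.03  0.  ]
```

View pics/s1.png

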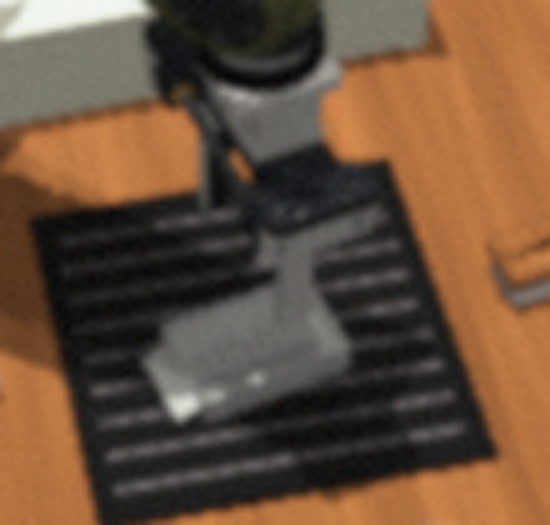

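The open fingers straddle the saucer, the near one at about (295,290) in the crop, and the saucer looks undisturbed. I'll go down and grip.

Request:
apply_moves --increments '[[[0,-0.19,0],[0,0,0],1],[[0,0,0.5],[0,0,0],1],[[0,0,0.5],[0,0,0],1],[[0,0,0.3],[0,0,0],1],[[0,0,0.2],[0,0,0],1],[[0,0,0],[0,0,0],1]]'

```text
t: 4.95
ee_pos: [0.4931, -0.3486, 0.0121]
tcp_rot: [179.9, -0.1, -167.6]
contact_force: [0.4, 0.8, -0.1]
width: 0.0936
grasp_force: 0.0
```

Request:
apply_moves --increments '[[[0,0,0],[0,0,0],0.5],[[0,0,0],[0,0,0],0.5],[[0,0,0],[0,0,0],0.5],[[0,0,0],[0,0,0],0.5],[[0,0,0],[0,0,0],0.5],[[0,0,0],[0,0,0],0.5],[[0,0,0],[0,0,0],0.5],[[0,0,0],[0,0,0],0.5]]' --newtons 20

```text
t: 5.75
ee_pos: [0.4934, -0.3489, 0.0131]
tcp_rot: [-180.0, -0.0, -167.6]
contact_force: [-0.9, -0.3, -0.3]
width: 0.0472
grasp_force: 0.0
```

```bash
python3 -c "
from h import *
a=crop(camera('side')[:,:,::-1],255,245,80,80,5);b=crop(camera('top')[:,:,::-1],355,185,80,80,5)
cv2.imwrite('pics/s2.png',np.hstack([a,b]))
go([.4927,-.3476,.009],192.35)"
```

```text
t 5.85 pos [ 0.4934 -0.3489  0.0131] rot [-180.      0.   -167.63] F [-0.6  0.  -0.3] w 0.0474 g 0.0
shift/units now-axes [0.01 0.05 0.14] goal-axes [0.01 0.05 0.14] turn [-0.  0.  0.]
```

View pics/s2.png

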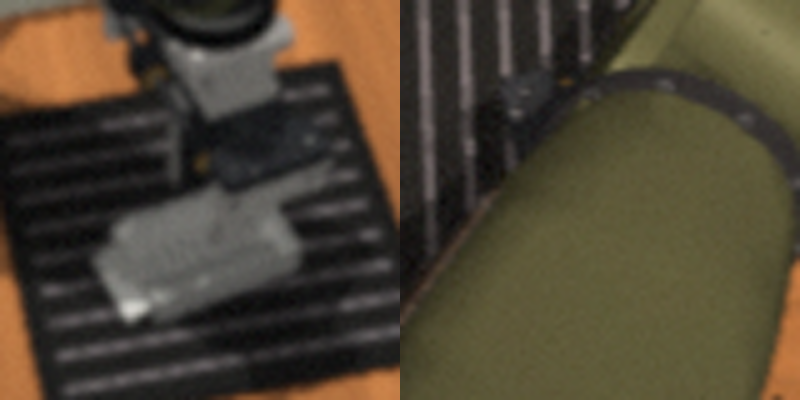

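```bash
python3 -c "
from h import *
s=observe();R=Ro.from_euler('xyz',s['tcp_rot'],degrees=True)
k=lambda n,X,x,y,q:((pix(n,X)+.5-[x,y])*q-.5).round(0)
for w in(-1,1):
  for z in(0,-.02,-.05): print(w,z,k('side',s['ee_pos']+R.apply([0,w*.0237,z]),255,245,5))
for w in(-1,1):
  for z in(0,-.03): print('s1',w,z,k('side',np.array([.4909,-.3423,.0545])+R.apply([0,w*.047,z]),245,225,5))
for p in[(270,195),(302,250),(115,222)]: print(ray('side',255+p[0]/5,245+p[1]/5,.027))
print('noise',[observe()['ee_pos'].round(4) for i in range(2)])
q=np.radians(s['joint_positions']);print(s['joint_positions'],s['effort'])
"
```

```text
-1 0 [222. 279.]
-1 -0.02 [223. 259.]
-1 -0.05 [224. 228.]
1 0 [189. 224.]
1 -0.02 [189. 204.]
1 -0.05 [190. 174.]
s1 -1 0 [284. 357.]
s1 -1 -0.03 [285. 326.]
s1 1 0 [217. 249.]
s1 1 -0.03 [217. 218.]
[ 0.54237192 -0.32679675  0.027     ]
[ 0.55056597 -0.37344752  0.027     ]
[ 0.44144513 -0.32637165  0.027     ]
noise [array([ 0.4934, -0.3489,  0.0131]), array([ 0.4934, -0.3489,  0.0131])]
[-3.87368121e+01  3.31515065e+01  8.59305641e+01  9.96844844e-05
  6.09157927e+01 -1.41106961e+02] [-4.87465077e-04 -6.40094662e+01 -3.09196901e+01 -5.94296912e-02
  3.48421012e-02 -7.71271516e-06]
```

```bash
python3 -c "
from h import *
s=cv2.imread('pics/side0.png')
R=Ro.from_euler('xyz',[180,0,157.15],degrees=True);T=np.array([.2134,.5066,.1655])
a=crop(s,130,50,80,80,5)
for w in(-1,0,1):
  p=(pix('side',T+R.apply([0,w*.047,0]))+.5-[130,50])*5;print(w,p);cv2.circle(a,tuple(int(v) for v in p),3,(0,0,255),-1)
c=camera('side')[:,:,::-1].copy();cv2.imwrite('pics/side_now.png',c)
b=crop(c,275,255,50,50,8)
p=[(pix('side',[.4934,-.3489,.0131]+Ro.from_euler('xyz',[180,0,192.37],degrees=True).apply([0,w*.0237,0]))+.5-[275,255])*8 for w in(-1,1)]
for q in p: cv2.circle(b,tuple(int(v) for v in q),3,(0,0,255),-1)
cv2.imwrite('pics/s3.png',np.hstack([a,b]))
"
```

```text
-1 [234.8474833  388.52469642]
0 [253.74692436 357.32522131]
1 [272.03007197 327.14313247]
```

View pics/s3.png

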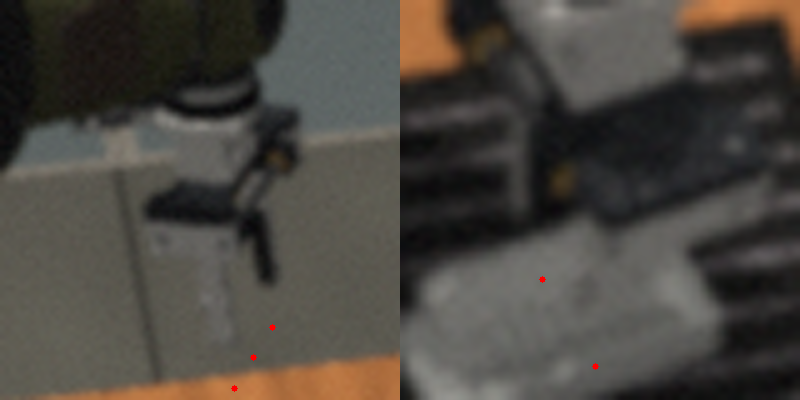

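The red dots mark where the state puts the fingertips. The real tips lie about 9 px higher: at the start, (220,340) seen against (235,389) predicted. The dots on the right fall inside the saucer, where the fingers met nothing. So the tips are really some 40 mm above the reported TCP. I'll open and descend in small steps, watching the force, to find the true height.

Request:
apply_moves --increments '[[[0,0,0],[0,0,0],1],[[0,0,0],[0,0,0],1],[[0,0,0],[0,0,0],1],[[0,0,0],[0,0,0],1],[[0,0,0],[0,0,0],1],[[0,0,0],[0,0,0],1],[[0,0,0.1],[0,0,0],1],[[0,0,0.1],[0,0,0],1],[[0,0,0.1],[0,0,0],1],[[0,0,0],[0,0,0],1]]'

```text
t: 6.9
ee_pos: [0.4931, -0.3487, 0.0034]
tcp_rot: [180.0, -0.0, -167.6]
contact_force: [0.5, 0.3, 0.0]
width: 0.094
grasp_force: 0.0
```

Request:
apply_moves --increments '[[[0,0,0.1],[0,0,0],1],[[0,0,0.1],[0,0,0],1],[[0,0,0.1],[0,0,0],1],[[0,0,0],[0,0,0],1]]'

```text
t: 7.3
ee_pos: [0.4932, -0.3487, -0.0055]
tcp_rot: [180.0, -0.0, -167.6]
contact_force: [-1.0, -0.5, 0.0]
width: 0.0939
grasp_force: 0.0
```

The TCP now reads below the counter with no force, so the height offset is real. I'll continue down.

Request:
apply_moves --increments '[[[0,0,0.1],[0,0,0],1],[[0,0,0.1],[0,0,0],1],[[0,0,0.1],[0,0,0],1],[[0,0,0],[0,0,0],1]]'

```text
t: 7.7
ee_pos: [0.4932, -0.3487, -0.0145]
tcp_rot: [180.0, -0.0, -167.6]
contact_force: [-0.3, -0.5, -0.2]
width: 0.0942
grasp_force: 0.0
```

```bash
python3 -c "
from h import *
c=camera('side')[:,:,::-1].copy();cv2.imwrite('pics/side_n2.png',c)
b=crop(c,265,240,66,66,8)
cv2.imwrite('pics/s4.png',b)
go([.4927,-.3476,.009],192.35)
for w in(-1,1):
  for z in(.01,.03,.05): print(w,z,((pix('side',np.r_[observe()['ee_pos'][:2],z]+Ro.from_euler('xyz',[180,0,192.37],degrees=True).apply([0,w*.047,0]))+.5-[265,240])*8).round())
"
```

```text
t 7.75 pos [ 0.4933 -0.3488 -0.0142] rot [ 1.7998e+02 -2.0000e-02 -1.6763e+02] F [ 0.4 -0.  -0. ] w 0.0938 g 0.0
shift/units now-axes [ 0.01  0.04 -0.77] goal-axes [ 0.01  0.04 -0.77] turn [ 0. -0.  0.]
-1 0.01 [302. 536.]
-1 0.03 [303. 504.]
-1 0.05 [305. 472.]
1 0.01 [197. 363.]
1 0.03 [198. 331.]
1 0.05 [198. 299.]
```

View pics/s4.png

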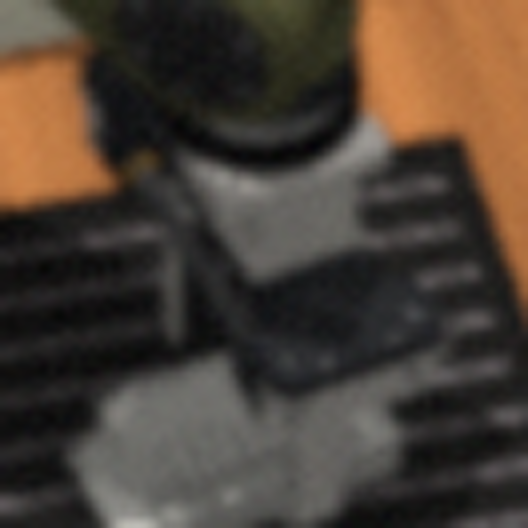

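The far finger's tip shows at crop (172,342), roughly 20 mm above the mat by ray geometry. I'll keep descending to touch.

Request:
apply_moves --increments '[[[0,0,0.1],[0,0,0],1],[[0,0,0.1],[0,0,0],1],[[0,0,0],[0,0,0],1]]'

```text
t: 8.05
ee_pos: [0.4932, -0.3487, -0.0205]
tcp_rot: [180.0, -0.0, -167.6]
contact_force: [1.1, 0.2, 0.2]
width: 0.0941
grasp_force: 0.0
```

Request:
apply_moves --increments '[[[0,0,0.1],[0,0,0],1],[[0,0,0],[0,0,0],1]]'

```text
t: 8.25
ee_pos: [0.4932, -0.3488, -0.0233]
tcp_rot: [180.0, -0.0, -167.6]
contact_force: [-0.4, 0.2, -0.5]
width: 0.0937
grasp_force: 0.0
```

Request:
apply_moves --increments '[[[0,0,0.1],[0,0,0],1],[[0,0,0],[0,0,0],1]]'

```text
t: 8.45
ee_pos: [0.4932, -0.3488, -0.0263]
tcp_rot: [180.0, -0.0, -167.6]
contact_force: [-0.5, 0.0, 0.1]
width: 0.0938
grasp_force: 0.0
```

Request:
apply_moves --increments '[[[0,0,0.07],[0,0,0],1],[[0,0,0],[0,0,0],1]]'

```text
t: 8.65
ee_pos: [0.4933, -0.3488, -0.0283]
tcp_rot: [180.0, -0.0, -167.6]
contact_force: [-0.7, -0.2, 0.4]
width: 0.0941
grasp_force: 0.0
```

Request:
apply_moves --increments '[[[0,0,0.07],[0,0,0],1],[[0,0,0],[0,0,0],1]]'

```text
t: 8.85
ee_pos: [0.4933, -0.3488, -0.0304]
tcp_rot: [180.0, -0.0, -167.6]
contact_force: [-0.8, 0.3, -0.8]
width: 0.0942
grasp_force: 0.0
```

Request:
apply_moves --increments '[[[0,0,0.07],[0,0,0],1],[[0,0,0],[0,0,0],1]]'

```text
t: 9.05
ee_pos: [0.4933, -0.3488, -0.0325]
tcp_rot: [180.0, -0.0, -167.6]
contact_force: [0.2, 0.2, 0.2]
width: 0.094
grasp_force: 0.0
```

Request:
apply_moves --increments '[[[0,0,0.07],[0,0,0],1],[[0,0,0],[0,0,0],1]]'

```text
t: 9.25
ee_pos: [0.4935, -0.349, -0.0341]
tcp_rot: [-180.0, 0.0, -167.6]
contact_force: [-0.4, 0.2, 4.5]
width: 0.0939
grasp_force: 1.8
```

Request:
apply_moves --increments '[[[0,0,0.07],[0,0,0],1],[[0,0,0],[0,0,0],1]]'

```text
t: 9.45
ee_pos: [0.4937, -0.3491, -0.0343]
tcp_rot: [-180.0, 0.0, -167.6]
contact_force: [-10.2, 6.7, 26.2]
width: 0.094
grasp_force: 13.0
```

Request:
apply_moves --increments '[[[0,0,0.07],[0,0,0],1],[[0,0,0],[0,0,0],1]]'

```text
t: 9.65
ee_pos: [0.4938, -0.3491, -0.0345]
tcp_rot: [-180.0, 0.0, -167.6]
contact_force: [-19.4, 13.4, 48.2]
width: 0.0939
grasp_force: 24.0
```

Contact with the mat came at a reading of -0.034, so the true z is the reading plus 0.039, matching the image. I'll raise 9 mm, shift about 7 mm toward the balance point (the finger showed ~8 mm short in x), and close.

Request:
apply_moves --increments '[[[0,0,-0.2],[0,0,0],1],[[-0.12,0,-0.06],[0,0,0],1],[[-0.12,0,0],[0,0,0],1],[[0,0,0],[0,0,0],1]]'

```text
t: 10.05
ee_pos: [0.5007, -0.347, -0.0313]
tcp_rot: [180.0, -0.0, -167.6]
contact_force: [-0.5, -0.2, 0.0]
width: 0.0942
grasp_force: 0.0
```

Request:
apply_moves --increments '[[[0,0,0],[0,0,0],0.5],[[0,0,0],[0,0,0],0.5],[[0,0,0],[0,0,0],0.5],[[0,0,0],[0,0,0],0.5],[[0,0,0],[0,0,0],0.5],[[0,0,0],[0,0,0],0.5],[[0,0,0],[0,0,0],0.5],[[0,0,0],[0,0,0],0.5]]' --newtons 20

```text
t: 10.85
ee_pos: [0.5003, -0.3473, -0.0309]
tcp_rot: [180.0, -0.0, -167.6]
contact_force: [-0.0, 0.1, -2.3]
width: 0.0657
grasp_force: 20.0
```

Gripped at 65.7 mm with 20 N. Lifting.

Request:
apply_moves --increments '[[[0,0,-0.2],[0,0,0],0.5],[[0,0,-0.4],[0,0,0],0.5],[[0,0,-0.8],[0,0,0],0.5],[[0,0,-1],[0,0,0],0.5],[[0,0,-1],[0,0,0],0.5],[[0,0,-1],[0,0,0],0.5],[[0,0,-1],[0,0,0],0.5],[[0,0,-1],[0,0,0],0.5],[[0,0,-1],[0,0,0],0.5],[[0,0,-1],[0,0,0],0.5],[[0,0,-1],[0,0,0],0.5],[[0,0,-0.6],[0,0,0],0.5]]' --newtons 30

```text
t: 12.05
ee_pos: [0.5005, -0.3474, 0.2731]
tcp_rot: [-179.8, 0.1, -167.6]
contact_force: [-1.1, 0.3, -2.5]
width: 0.0656
grasp_force: 30.0
```

```bash
python3 - <<'E'
from h import *
# desired: saucer body centre 25mm off left upstand, 8 mm off back
b=np.radians(2.45);R=np.array([[np.cos(b),-np.sin(b)],[np.sin(b),np.cos(b)]])
C=np.array([.6469,.3238])
print("target centre",C+R@[-.058,-.058],"flush",C+R@[-.05,-.033])
X=np.r_[C+R@[-.058,-.058],.27]
go(X,182.45)
c=camera("side");cv2.imwrite("pics/side_n3.png",c[:,:,::-1]);
c=camera("top");cv2.imwrite("pics/top_n3.png",c[:,:,::-1]);
E
```

```text
target centre [0.59143237 0.26337366] flush [0.59835637 0.28869279]
t 12.05 pos [ 0.5005 -0.3474  0.2731] rot [-1.7983e+02  1.4000e-01 -1.6763e+02] F [-1.1  0.3 -2.5] w 0.0656 g 30.0
shift/units now-axes [-7.32 19.24  0.07] goal-axes [-3.9  20.21  0.1 ] turn [-0.03  0.03  1.65]
```

Request:
apply_moves --increments '[[[-0.2,0.5,0],[0,0,0.8],0.5],[[-0.2,0.7,0],[0,0,0.85],0.5],[[-0.2,1,0],[0,0,0],0.5],[[-0.2,1,0],[0,0,0],0.5],[[-0.2,1,0],[0,0,0],0.5],[[-0.2,1,0],[0,0,0],0.5],[[-0.2,1,0],[0,0,0],0.5],[[-0.2,1,0],[0,0,0],0.5],[[-0.2,1,0],[0,0,0],0.5],[[-0.2,1,0],[0,0,0],0.5],[[-0.2,1,0],[0,0,0],0.5],[[-0.2,1,0],[0,0,0],0.5]]'

```text
t: 13.35
ee_pos: [0.5528, -0.0062, 0.2684]
tcp_rot: [180.0, -0.1, -177.5]
contact_force: [-0.6, -0.3, -2.9]
width: 0.066
grasp_force: 30.0
```

Request:
apply_moves --increments '[[[-0.2,1,0],[0,0,0],0.5],[[-0.2,1,0],[0,0,0],0.5],[[-0.2,1,0],[0,0,0],0.5],[[-0.2,1,0],[0,0,0],0.5],[[-0.2,1,0],[0,0,0],0.5],[[-0.2,1,0],[0,0,0],0.5],[[-0.2,1,0],[0,0,0],0.5],[[-0.2,1,0],[0,0,0],0.5],[[0,0.5,0],[0,0,0],0.5],[[0,0,0],[0,0,0],0.5]]'

```text
t: 14.35
ee_pos: [0.5895, 0.2506, 0.2681]
tcp_rot: [-180.0, -0.1, -177.4]
contact_force: [0.1, -0.4, -2.3]
width: 0.066
grasp_force: 30.0
```

```bash
python3 - <<'E'
from h import *
go([.599,.2634,.09],182.45)
E
```

```text
t 14.35 pos [0.5895 0.2506 0.2681] rot [-1.7998e+02 -9.0000e-02 -1.7741e+02] F [ 0.1 -0.4 -2.3] w 0.066 g 30.0
shift/units now-axes [-0.34  0.41  5.94] goal-axes [-0.33  0.41  5.94] turn [-0.   -0.01  0.02]
```

Lateral bias looks like about 8 mm along tool x. I'll aim 15 mm off the back and 30 mm off the left upstand, then lower until the ledge is felt.

Request:
apply_moves --increments '[[[-0.1,0.25,0.6],[0,0,0],0.5],[[0,0,1],[0,0,0],0.5],[[0,0,1],[0,0,0],0.5],[[0,0,1],[0,0,0],0.5],[[0,0,1],[0,0,0],0.5],[[0,0,0.8],[0,0,0],0.5],[[0,0,0.5],[0,0,0],0.5],[[0,0,0.2],[0,0,0],0.5],[[0,0,0],[0,0,0],0.5],[[0,0,0],[0,0,0],0.5]]'

```text
t: 15.35
ee_pos: [0.5935, 0.257, 0.0876]
tcp_rot: [180.0, 0.1, -177.5]
contact_force: [-0.6, 0.0, -1.3]
width: 0.066
grasp_force: 30.0
```

```bash
python3 - <<'E'
from h import *
go([.5923,.258,.054],182.45)
for n in("top","side"):
    c=camera(n)[:,:,::-1];cv2.imwrite(f"pics/{n}_n4.png",c)
a=cv2.imread("pics/side_n4.png");b=cv2.imread("pics/top_n4.png")
A=crop(a,230,100,100,100,4);B=crop(b,150,140,100,100,4)
s=observe();R=Ro.from_euler('xyz',s['tcp_rot'],degrees=True)
for dx,dy,z in[(50,33,22),(50,-33,22),(-50,-33,22),(-50,33,22),(-66,26,4),(-66,-26,4)]:
    X=s['ee_pos']+[-.0076,0,.036]+np.r_[Ro.from_euler('z',2.5,degrees=True).apply([dx,dy,z])]/1000
    for I,n,o in((A,'side',(230,100)),(B,'top',(150,140))):
        cv2.circle(I,tuple(int(v) for v in (pix(n,X)+.5-o)*4),2,(0,0,255),-1)
cv2.imwrite("pics/v10.png",np.hstack([A,B]))
E
```

```text
t 15.35 pos [0.5935 0.257  0.0876] rot [ 1.7997e+02  1.0000e-01 -1.7754e+02] F [-0.6  0.  -1.3] w 0.066 g 30.0
shift/units now-axes [0.04 0.04 1.12] goal-axes [0.04 0.04 1.12] turn [0.01 0.02 0.  ]
```

View pics/v10.png

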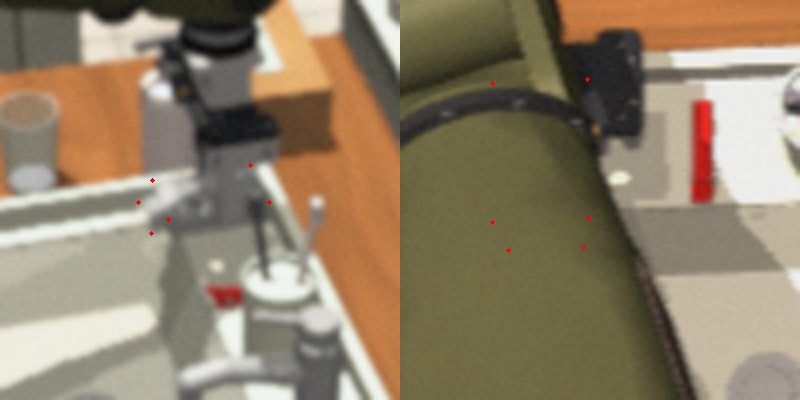

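The predicted corners sit on the seen saucer to within about 2 px (apron near (155,205), left pane), perhaps 5 mm further back. All views are now used, so the rest goes by touch.

Request:
apply_moves --increments '[[[0.1,0,0.4],[0,0,0],0.5],[[0.05,0,0.3],[0,0,0],0.5],[[0,0,0.1],[0,0,0],0.5],[[0,0,0],[0,0,0],0.5],[[0,0,0],[0,0,0],0.5]]'

```text
t: 15.95
ee_pos: [0.5885, 0.2569, 0.0624]
tcp_rot: [180.0, 0.0, -177.5]
contact_force: [0.3, 0.1, -1.1]
width: 0.0657
grasp_force: 30.0
```

Request:
apply_moves --increments '[[[0,0,0.07],[0,0,0],0.5],[[0,0,0],[0,0,0],0.5]]'

```text
t: 16.15
ee_pos: [0.5884, 0.2568, 0.0601]
tcp_rot: [180.0, -0.0, -177.5]
contact_force: [0.1, -0.2, -2.3]
width: 0.0657
grasp_force: 30.0
```

Request:
apply_moves --increments '[[[0,0,0.07],[0,0,0],0.5],[[0,0,0],[0,0,0],0.5]]'

```text
t: 16.35
ee_pos: [0.5883, 0.2567, 0.0578]
tcp_rot: [-180.0, -0.0, -177.5]
contact_force: [0.0, 1.0, -2.4]
width: 0.0654
grasp_force: 30.0
```

Request:
apply_moves --increments '[[[0,0,0.05],[0,0,0],0.5],[[0,0,0],[0,0,0],0.5]]'

```text
t: 16.55
ee_pos: [0.5883, 0.2567, 0.0563]
tcp_rot: [-180.0, -0.0, -177.5]
contact_force: [-0.6, -0.4, -2.7]
width: 0.0661
grasp_force: 30.0
```

Request:
apply_moves --increments '[[[0,0,0.05],[0,0,0],0.5],[[0,0,0],[0,0,0],0.5]]'

```text
t: 16.75
ee_pos: [0.5883, 0.2567, 0.0548]
tcp_rot: [-180.0, -0.0, -177.5]
contact_force: [0.1, 0.3, -3.3]
width: 0.0657
grasp_force: 30.0
```

Request:
apply_moves --increments '[[[0,0,0.05],[0,0,0],0.5],[[0,0,0],[0,0,0],0.5]]'

```text
t: 16.95
ee_pos: [0.5886, 0.2568, 0.0541]
tcp_rot: [180.0, 0.0, -177.5]
contact_force: [-1.6, -1.8, 2.9]
width: 0.0657
grasp_force: 30.0
```

Contact came at 0.0541, exactly as predicted. Now I'll slide it back while held, until the back upstand pushes back.

Request:
apply_moves --increments '[[[-0.1,0,0],[0,0,0],0.5],[[-0.1,0,0],[0,0,0],0.5],[[0,0,0],[0,0,0],0.5]]'

```text
t: 17.25
ee_pos: [0.5949, 0.2573, 0.0541]
tcp_rot: [180.0, 0.0, -177.5]
contact_force: [-2.5, 0.4, 4.9]
width: 0.0657
grasp_force: 30.0
```

Request:
apply_moves --increments '[[[-0.1,0,0],[0,0,0],0.5],[[0,0,0],[0,0,0],0.5]]'

```text
t: 17.45
ee_pos: [0.5979, 0.2574, 0.0541]
tcp_rot: [180.0, 0.0, -177.5]
contact_force: [-2.6, 0.9, 5.0]
width: 0.0652
grasp_force: 30.0
```

Request:
apply_moves --increments '[[[-0.07,0,0],[0,0,0],0.5],[[0,0,0],[0,0,0],0.5]]'

```text
t: 17.65
ee_pos: [0.5998, 0.2575, 0.0541]
tcp_rot: [180.0, 0.0, -177.5]
contact_force: [-3.5, 0.5, 6.0]
width: 0.0659
grasp_force: 30.0
```

Request:
apply_moves --increments '[[[-0.07,0,0],[0,0,0],0.5],[[0,0,0],[0,0,0],0.5]]'

```text
t: 17.85
ee_pos: [0.6019, 0.2576, 0.0541]
tcp_rot: [180.0, 0.0, -177.5]
contact_force: [-3.4, -0.1, 5.9]
width: 0.0661
grasp_force: 30.0
```

Request:
apply_moves --increments '[[[-0.07,0,0],[0,0,0],0.5],[[0,0,0],[0,0,0],0.5]]'

```text
t: 18.05
ee_pos: [0.604, 0.2577, 0.0541]
tcp_rot: [180.0, 0.0, -177.5]
contact_force: [-3.4, 0.4, 5.3]
width: 0.0658
grasp_force: 30.0
```

Request:
apply_moves --increments '[[[-0.05,0,0],[0,0,0],0.5],[[0,0,0],[0,0,0],0.5]]'

```text
t: 18.25
ee_pos: [0.6054, 0.2577, 0.0541]
tcp_rot: [180.0, 0.0, -177.5]
contact_force: [-4.9, 0.1, 6.1]
width: 0.0656
grasp_force: 30.0
```

Request:
apply_moves --increments '[[[-0.05,0,0],[0,0,0],0.5],[[0,0,0],[0,0,0],0.5]]'

```text
t: 18.45
ee_pos: [0.6069, 0.2578, 0.0541]
tcp_rot: [180.0, 0.0, -177.5]
contact_force: [-3.7, 0.6, 5.0]
width: 0.0658
grasp_force: 30.0
```

Request:
apply_moves --increments '[[[-0.05,0,0],[0,0,0],0.5],[[0,0,0],[0,0,0],0.5]]'

```text
t: 18.65
ee_pos: [0.6079, 0.2579, 0.0541]
tcp_rot: [180.0, -0.1, -177.5]
contact_force: [-8.8, -0.9, 7.3]
width: 0.0656
grasp_force: 30.0
```

Request:
apply_moves --increments '[[[-0.05,0,0],[0,0,0],0.5],[[0,0,0],[0,0,0],0.5]]'

```text
t: 18.85
ee_pos: [0.6078, 0.2578, 0.0541]
tcp_rot: [-180.0, -0.3, -177.5]
contact_force: [-21.0, -3.8, 14.3]
width: 0.0657
grasp_force: 30.0
```

It is against the back upstand at x = 0.6075 (0.606 predicted). I'll release with a small opening and lift off.

Request:
apply_moves --increments '[[[0.04,0,-0.02],[0,0,0],0.5],[[0,0,0],[0,0,0],0.82],[[0,0,0],[0,0,0],0.82],[[0,0,0],[0,0,0],0.82],[[0,0,0],[0,0,0],0.82],[[0,0,-0.2],[0,0,0],0.82],[[0,0,-0.5],[0,0,0],0.82],[[0,0,-0.8],[0,0,0],0.82],[[0,0,0],[0,0,0],0.82]]'

```text
t: 19.75
ee_pos: [0.6102, 0.2583, 0.1039]
tcp_rot: [179.9, 0.4, -177.5]
contact_force: [1.1, 0.3, -0.5]
width: 0.077
grasp_force: 0.0
```

Request:
apply_moves --increments '[[[0,-0.9,0],[0,0,0],0],[[0,-1,0],[0,0,0],0],[[0,0,0],[0,0,0],0],[[0,0,0],[0,0,0],0],[[0,0,0],[0,0,0],0],[[0,0,0],[0,0,0],0],[[0,0,0],[0,0,0],0],[[0,0,0],[0,0,0],0],[[0,0,0.7],[0,0,0],0],[[0,0,0.5],[0,0,0],0],[[0,0,0.25],[0,0,0],0],[[0,0,0],[0,0,0],0]]'

```text
t: 20.95
ee_pos: [0.6103, 0.2006, 0.0544]
tcp_rot: [-180.0, -0.1, -177.5]
contact_force: [0.7, 0.3, -0.4]
width: 0.0005
grasp_force: 0.0
```

Request:
apply_moves --increments '[[[0,0.2,0],[0,0,0],0],[[0,0.2,0],[0,0,0],0],[[0,0,0],[0,0,0],0]]'

```text
t: 21.25
ee_pos: [0.6107, 0.2137, 0.0564]
tcp_rot: [180.0, 0.1, -177.5]
contact_force: [0.4, -0.3, -0.2]
width: 0.0005
grasp_force: 0.0
```

Request:
apply_moves --increments '[[[0,0.15,0],[0,0,0],0],[[0,0.15,0],[0,0,0],0],[[0,0,0],[0,0,0],0]]'

```text
t: 21.55
ee_pos: [0.6101, 0.2223, 0.0558]
tcp_rot: [180.0, 0.0, -177.5]
contact_force: [-0.3, 0.4, -0.6]
width: 0.0006
grasp_force: 0.0
```

Request:
apply_moves --increments '[[[0,0.15,0],[0,0,0],0],[[0,0.15,0],[0,0,0],0],[[0,0,0],[0,0,0],0]]'

```text
t: 21.85
ee_pos: [0.6095, 0.2314, 0.0556]
tcp_rot: [180.0, -0.0, -177.5]
contact_force: [0.5, 1.0, 0.9]
width: 0.0004
grasp_force: 0.0
```

Request:
apply_moves --increments '[[[0,0.1,0],[0,0,0],0],[[0,0,0],[0,0,0],0]]'

```text
t: 22.05
ee_pos: [0.6094, 0.2341, 0.0555]
tcp_rot: [180.0, -0.0, -177.5]
contact_force: [0.1, -0.5, -0.0]
width: 0.0006
grasp_force: 0.0
```

Request:
apply_moves --increments '[[[0,0.1,0],[0,0,0],0],[[0,0.08,0],[0,0,0],0],[[0,0,0],[0,0,0],0]]'

```text
t: 22.35
ee_pos: [0.6092, 0.2395, 0.0555]
tcp_rot: [180.0, -0.0, -177.5]
contact_force: [-0.7, 0.1, -0.6]
width: 0.0003
grasp_force: 0.0
```

Request:
apply_moves --increments '[[[0,0.07,0],[0,0,0],0],[[0,0,0],[0,0,0],0]]'

```text
t: 22.55
ee_pos: [0.6091, 0.2414, 0.0556]
tcp_rot: [180.0, -0.0, -177.5]
contact_force: [-0.1, 0.5, 0.7]
width: 0.0004
grasp_force: 0.0
```

Request:
apply_moves --increments '[[[0,0.07,0],[0,0,0],0],[[0,0,0],[0,0,0],0]]'

```text
t: 22.75
ee_pos: [0.6091, 0.2435, 0.0557]
tcp_rot: [180.0, 0.0, -177.5]
contact_force: [-0.5, -0.2, 0.1]
width: 0.0008
grasp_force: 0.0
```

Request:
apply_moves --increments '[[[0,0.05,0],[0,0,0],0],[[0,0,0],[0,0,0],0]]'

```text
t: 22.95
ee_pos: [0.6089, 0.2443, 0.0556]
tcp_rot: [-179.9, -0.0, -177.5]
contact_force: [-1.7, -4.8, 1.4]
width: 0.0004
grasp_force: 2.1
```

Left upstand felt at y = 0.244 (0.243 predicted). I'll press lightly to seat it, then back off.

Request:
apply_moves --increments '[[[0,0.04,0],[0,0,0],0],[[0,0,0],[0,0,0],0],[[0,0,0],[0,0,0],0]]'

```text
t: 23.25
ee_pos: [0.6089, 0.2443, 0.0556]
tcp_rot: [-179.9, -0.1, -177.6]
contact_force: [-3.4, -11.6, 2.8]
width: 0.0008
grasp_force: 5.7
```

```bash
python3 - <<'E'
from h import *
# apron tip when flush, expressed in reported TCP coordinates (centre ref x .6075,y .244+.0455)
b=np.radians(2.45);R=np.array([[np.cos(b),-np.sin(b)],[np.sin(b),np.cos(b)]])
ctr=np.array([.6075,.244])+R@[0,.0455]
tip=ctr+R@[-.066,0]
print("ctr",ctr,"tip",tip)
go([*(ctr+R@[-.095,0]),.150],182.45)
E
```

```text
ctr [0.60555499 0.28945841] tip [0.53961532 0.28663707]
t 23.25 pos [0.6089 0.2443 0.0556] rot [-1.7986e+02 -6.0000e-02 -1.7757e+02] F [ -3.4 -11.6   2.8] w 0.0008 g 5.7
shift/units now-axes [ 3.22  1.5  -3.14] goal-axes [ 3.21  1.51 -3.15] turn [-0.02 -0.01 -0.  ]
```

Next, a nudge on the apron tip from over the bowl (13 mm right of centre to clear the bowl's left edge), to make sure the back end is fully home.

Request:
apply_moves --increments '[[[0,-0.2,0],[0,0,0],0],[[0,-0.3,-0.2],[0,0,0],0],[[0,0,-0.9],[0,0,0],0],[[0,0,-0.9],[0,0,0],0],[[0.8,0.3,0],[0,0,0],0],[[0.9,0.5,0],[0,0,0],0],[[0.9,0.5,0],[0,0,0],0],[[0.6,0.25,0],[0,0,0],0],[[0,0,0],[0,0,0],0],[[0,0,0],[0,0,0],0]]'

```text
t: 24.25
ee_pos: [0.5122, 0.2732, 0.1163]
tcp_rot: [180.0, 0.1, -177.5]
contact_force: [0.4, 0.5, -0.3]
width: 0.0005
grasp_force: 0.0
```

```bash
python3 - <<'E'
from h import *
b=np.radians(2.45);R=np.array([[np.cos(b),-np.sin(b)],[np.sin(b),np.cos(b)]])
go([*(np.array([.60555,.28946])+R@[-.095,-.014]),.047],182.45)
E
```

```text
t 24.25 pos [0.5122 0.2732 0.1163] rot [ 1.7997e+02  6.0000e-02 -1.7751e+02] F [ 0.4  0.5 -0.3] w 0.0005 g 0.0
shift/units now-axes [ 0.04 -0.06  2.31] goal-axes [ 0.03 -0.06  2.31] turn [0.01 0.01 0.01]
```

Request:
apply_moves --increments '[[[0,-0.05,0.7],[0,0,0],0],[[0,0,0.7],[0,0,0],0],[[0,0,0.6],[0,0,0],0],[[0,0,0.25],[0,0,0],0],[[0,0,0],[0,0,0],0],[[0,0,0],[0,0,0],0]]'

```text
t: 24.85
ee_pos: [0.5125, 0.2717, 0.0489]
tcp_rot: [180.0, 0.1, -177.6]
contact_force: [-0.1, -0.2, 0.5]
width: 0.0005
grasp_force: 0.0
```

Request:
apply_moves --increments '[[[-0.15,0,0],[0,0,0],0],[[-0.15,0,0],[0,0,0],0],[[0,0,0],[0,0,0],0]]'

```text
t: 25.15
ee_pos: [0.5216, 0.2723, 0.0486]
tcp_rot: [180.0, 0.1, -177.5]
contact_force: [0.0, 0.3, -0.2]
width: 0.0006
grasp_force: 0.0
```

Request:
apply_moves --increments '[[[-0.1,0,0],[0,0,0],0],[[0,0,0],[0,0,0],0]]'

```text
t: 25.35
ee_pos: [0.5237, 0.2723, 0.0482]
tcp_rot: [-180.0, -0.0, -177.5]
contact_force: [-1.1, 0.9, 1.4]
width: 0.0005
grasp_force: 0.8
```

Request:
apply_moves --increments '[[[-0.07,0,0],[0,0,0],0],[[0,0,0],[0,0,0],0]]'

```text
t: 25.55
ee_pos: [0.5241, 0.2723, 0.0481]
tcp_rot: [-180.0, -0.2, -177.5]
contact_force: [-14.3, -1.2, 10.0]
width: 0.0008
grasp_force: 7.3
```

It stopped within 0.5 mm at 14 N, so the back is home. I'll retreat clear and check numerically.

Request:
apply_moves --increments '[[[0.2,0,0],[0,0,0],0],[[0.6,-0.1,-0.2],[0,0,0],0],[[0,0,-1],[0,0,0],0],[[0,0,-1],[0,0,0],0],[[0,0,-1],[0,0,0],0],[[0,0,-1],[0,0,0],0],[[0,0,-1],[0,0,0],0],[[0.6,-1,-1],[0,0,0],0],[[0.6,-1,-1],[0,0,0],0],[[0.6,-1,0],[0,0,0],0],[[0.6,-1,0],[0,0,0],0],[[0.6,-1,0],[0,0,0],0]]'

```text
t: 26.75
ee_pos: [0.4178, 0.1136, 0.2643]
tcp_rot: [-180.0, 0.1, -177.5]
contact_force: [0.2, -0.5, 0.3]
width: 0.0005
grasp_force: 0.0
```

Request:
apply_moves --increments '[[[0.6,-1,0],[0,0,0],0],[[0.6,-1,0],[0,0,0],0],[[0.2,-1,0],[0,0,0],0],[[0,-1,0],[0,0,0],0],[[0,-1,0],[0,0,0],0],[[0,-1,0],[0,0,0],0],[[0,-1,0],[0,0,0],0],[[0,-1,0],[0,0,0],0],[[0,-1,0],[0,0,0],0],[[0,0,0],[0,0,0],0],[[0,0,0],[0,0,0],0]]'

```text
t: 27.85
ee_pos: [0.3881, -0.1571, 0.264]
tcp_rot: [-180.0, 0.0, -177.6]
contact_force: [-0.4, 1.1, -0.5]
width: 0.0005
grasp_force: 0.0
```

```bash
python3 - <<'E'
from h import *
np.set_printoptions(precision=4,suppress=True)
print(observe()["ee_pos"])
b=np.radians(2.45);R=np.array([[np.cos(b),-np.sin(b)],[np.sin(b),np.cos(b)]]);C=np.array([.6469,.3238]);O=np.array([.4699,.1101])
for n in("top","side"):
    c=camera(n)[:,:,::-1].copy();cv2.imwrite(f"pics/{n}_end.png",c)
a=cv2.imread("pics/top0.png").astype(int);c=cv2.imread("pics/top_end.png").astype(int)
# expected rim corners (flush) in the top picture
for m,z in[((-.0,-.0),.112),((0,-.066),.112),((-.1,-.066),.112),((-.1,0),.112),((-.116,-.007),.094),((-.116,-.059),.094)]:
    print(m,pix("top",np.r_[C+R@np.array(m),z]))
g0=a.mean(2);g=c.mean(2)
print((g[150:212:2,162:206:2]).astype(int)); 
print((g-g0)[150:212:2,162:206:2].astype(int))
d=np.abs(g-g0)>12
d[:, :]=cv2.morphologyEx(d.astype(np.uint8),cv2.MORPH_OPEN,np.ones((3,3)))
k,l,st,ce=cv2.connectedComponentsWithStats(d.astype(np.uint8))
for i in range(1,k):
    if st[i,4]>25: print(st[i],ce[i])
E
```

```text
[ 0.3881 -0.1571  0.264 ]
(-0.0, -0.0) [164.7226 159.8992]
(0, -0.066) [187.7911 158.9051]
(-0.1, -0.066) [187.9357 192.6897]
(-0.1, 0) [164.4933 193.7331]
(-0.116, -0.007) [168.5804 200.5699]
(-0.116, -0.059) [186.8306 199.7522]
[[112 113 113 112 109 109 111 107 107 108 106 106 103 106 104 104 108 107
  107 108 111 111]
 [109 110 106 108 108 113 112 108 113 112 113 113 109 113 111 112 109 113
  110 111 112 116]
 [124 130 135 138 138 134 141 136 148 155 169 183 187 200 213 215 215 219
  217 217 217 218]
 [218 220 221 223 221 221 222 222 223 223 222 222 223 222 222 222 222 222
  223 223 221 222]
 [223 218 214 213 210 210 208 208 203 203 199 194 167 140 135 124 115 112
  115 111 113 114]
 [221 159 163 163 162 185 186 176 162 162 146 149 170 116  98 106 109 107
  110 115 116 127]
 [221 159 160 180 181 180 184 182 183 184 186 186 163 110 178 218 219 218
  219 220 221 222]
 [221 168 149 176 188 188 189 187 189 190 189 183 159 111 186 223 223 223
  222 222 222 222]
 [221 172 151 175 178 187 188 189 190 188 186 182 162 110 184 221 222 222
  223 222 223 222]
 [222 171 152 176 177 174 193 198
[... 5356 characters left out ...]
   0    1    3    0    0    2    3    0    3    2   -2    3    2
     2    4    4    0    1    1    1    1]
 [   1   -1    1    1    2    3    1    0    0    0   -1    1    0    0
    -2    3    0    1    1    3    0    1]]
[ 164  159   28   43 1050] [177.6724 179.3105]
[    0   187   410   233 41748] [207.2574 335.4287]
[360 242   4   8  27] [361.2222 245.4444]
[ 69 305   7   6  27] [ 72.2222 307.5556]
[236 310  14   8  73] [242.5342 313.6301]
[259 326  11   6  42] [263.5714 329.0238]
[ 92 331   7   6  33] [ 95.4545 333.9091]
[265 337   6  10  36] [267.5833 341.8056]
[  0 343  14  25 215] [  6.1349 355.2372]
[  0 367  11  14  99] [  4.4343 373.9798]
[170 402  25  18 269] [178.5279 412.7621]
```

The saucer's outline (columns 164–188, rows 159–194, apron to row 201) matches the flush prediction to within a pixel. It is square, and the holder and clip are unchanged.

```bash
python3 -c "
from cell import *
print(close_job())"
```

```text
the job is handed in; nothing more can be done
None
```

The saucer is in the rear left corner of the ledge, flush against the back and left upstands to within about a pixel in the top view, apron over the bowl; it was lowered to contact rather than dropped, the hair clip and toothbrush holder are unmoved, and I handed the job in at about 28 s.

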